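# Clamp a belt tensioner in its check nest and hold its arm back past the ratchet

## Robot

A 6-joint arm with a two-finger parallel gripper is mounted at the origin on a cart in front of the work surface, level with it; the furniture and walls round the work are solid. World frame = base frame: x ahead of the robot, y to its left, z up, the work surface at z = 0. Lengths are in m, angles in rad, forces in N, time in s.
With the tool pointing down it reaches from about 0.275 to 0.975 m from the base axis. Payload 8.4 kg.
Tool frame: the origin (TCP) lies at the very end of the fingers, on their centre line; the grasp point (between the pads) lies 19 mm behind it (r.pinch_z is the z of the grasp point in the tool frame, in m); z points along the fingers, y is the line along which they close (so a half turn about z gives the same grasp; the last joint's range is limited). The gripper opens to 92 mm and grips with 3 to 60 N. Pads are 20 mm wide; open, the fingers measure 128 mm over their backs; the gripper's body (75 mm by 189 mm) begins 69 mm behind the grasp point.
Start: joints at [-1.339, 0.353, 1.633, -0, 1.155, -0.002], TCP at [0.145, -0.608, 0.215] pointing down, gripper open.
Joint ranges: [-2.63, 2.63], [-0.92, 2.1], [0.06, 2.66], [-1.3, 4.44], [0, 2.69], [-3.02, 3.02]. Speed limits (rad/s): [2.22, 2.22, 2.79, 3.14, 3.14, 3.14].

## Interface

Orientations are given as a unit quaternion [x, y, z, w].
In Python, from rig import sense, imaging, r gives the robot as it stands. The module is installed in compiled form; this text tells all that it offers.
- The arm moves only by the shell command python3 -m handwheel 'ROWS' [FORCE]. ROWS is JSON, a list of rows, each a list of 3 entries, a list of its own where there are three numbers: the turn, a rotation vector about the tool's x, y, z in degrees, then the shift along the tool's x, y, z in mm, then the opening, from 0 (shut) to 1 (fully open). In form: [[[wx, wy, wz], [x, y, z], hand], ...]. A call has 1 to 5 rows; each row is the pose to reach, as a shift and turn from the pose commanded when the call began, along the tool's axes at that moment; what a row does not reach only later rows make up. A row lasts 1/10 s, in which the tool goes at most 50 mm and 8.59 degrees, less where a joint would pass 70% of its speed; a pose out of reach is approached as far as the arm can. A call with a gripper value outside its range is refused whole. The fingers move at their own pace and stop on an object; FORCE is the grip in N (left out, the last holds). Time passes only in rows, so rows that repeat a pose let the fingers close. It gives the time, the measured TCP pose, the force, the opening and the grip force at its end, in the units of the state.
- sense(): the state, without advancing time (a new reading comes with each control period).
- imaging.snapshot(name): name is "side" or "top"; returns the picture (384x512x3 uint8, red, green, blue); there is no depth.
- imaging.camera_model(name): a dict with "intrinsics" (3x3 intrinsics, pixels), "R" (3x3) and "t" (3): a world point X has camera coordinates R X + t. Camera axes: x right, y down, z forward; pixel columns grow to the right and rows downward; lengths in m; the calibration is good to about 2 mm. A picture is of the moment at which its call begins. camera_model takes no time and is no camera call.
- r.hand_in(): hands the job in; it is judged then, once.
The state is a dict: "time": time; "q": joint angles; "joint_velocities": joint speeds; "tau": joint torques, N m; "tool_pos": TCP position; "orientation": TCP orientation; "ft_force": force on the tool from outside, world axes, zero at the start; "torque": the same for the moment, N m; "width": finger opening in m; "grip_force": force on a finger pad.
Only numpy, scipy, OpenCV 4.12 (cv2) and the standard library are available. Lean on these libraries where they do the work, as an engineer would, in place of code of your own. Each camera call takes 0.05 s, during which the arm holds its last target. There are 200 camera calls.

## Task

The repaired belt tensioner lies loose in the check fixture: first lift the red toggle-clamp handle up and over until the clamp snaps shut on the tensioner's tongue, so that it cannot turn out of the nest. Then push the sprung idler arm back, away from you, until the pawl clicks in behind the ratchet tooth, carry on a little until the tooth stands clear of the pawl, and finish while still holding the arm there against its spring so that I can check the pawl: do not let go at the end. Leave the clamp shut, the tensioner seated in its nest, and the spanner, hex key and nut where they lie.

Things in the scene. Friction and masses are not known exactly. Their poses are not given: they have to be found in the camera images.
- clamp: Check fixture, fixed to the bench: grey steel plate (96 x 150 x 10 mm) with a red-handled toggle clamp; against its +y end a second plate (128 x 142 x 10 mm) with a low dark L-shaped fence, top 18 mm above the bench, is the nest. Origin on the bench under the first plate, z up, y from the red handle towards the nest (about to the robot's left, turned up to 0.3 rad), x across, away from the robot.
- clamp_arm (a joint): Clamp swing (rad), level hinge along the fixture's x. Starts open, 0.92 to 1.05, handle lying back about level, kept by 0.25 N m friction; lifting the handle up and over towards the nest lowers it. From 0.88 to 0.40 an over-centre spring resists with up to 1.1 N m (13 to 25 N at the handle); below 0.40 it snaps shut by itself and stays on the tongue at about 0.09, pressing about 15 N.
- clamp_hinge (a point): Point on the clamp's hinge axis, in the fixture's mid plane, 47 mm above the bench.
- clamp_handle (a point): Grip point on the red handle's centre line, 83 mm from the hinge axis, at the angle 2.14 + clamp_arm (rad) about it from the fixture's y towards up. Handle 16 to 20 mm wide along the fixture's x, about 20 mm thick, 80 mm long. Fingers that pinch it along the fixture's x can stay upright while it turns between them.
- clamp_foot (a point): Centre of the underside of the clamp's round foot (21 mm across), 70 mm ahead of the hinge axis; shut, it presses on the tensioner's tongue.
- tensioner: Belt tensioner, about 0.9 kg, loose, its +x side and +y end against the fence, underside 10 mm above the bench: blue base 96 x 100 x 8 mm with a tongue 30 mm wide under the clamp's foot, aluminium spring case, grey idler arm with black roller, two stop pins, brass pawl. Origin on the arm's pivot axis at the underside, axes as the fixture's. Unclamped, a push on the arm turns it out of the nest.
- tensioner_pivot (a point): Point on the idler arm's upright pivot axis, at the arm's height (34 mm above the bench), straight above the tensioner's origin.
- tensioner_arm (a joint): Idler arm swing (rad), upright axis, clockwise from above: the roller moves to the fixture's +x. Rest 0: arm leans 0.40 from the fixture's y towards -x; stop at 0.85. Spring back: 9 N at the roller at 0, 15 N at 0.85, 2 N more over the tooth. Tooth lifts the pawl from 0.1; it clicks in at about 0.54. Released later, the arm rests on the pawl at 0.56. From 0.64 the tooth is 2 mm clear of it.
- idler_centre (a point): Centre of the black roller at the arm's end: upright, 36 mm across, 26 mm tall (39 to 65 mm above the bench), free to spin, 85 mm from the pivot axis. Under it the arm, 25 mm wide, top 38 mm above the bench. Pinch it from above or push its side.
- tensioner_pawl (a joint): Slide of the brass pawl with black pull knob, on the tensioner's -x side (m): 0 fully in, sprung in; up to 0.005 while the tooth passes.
- spanner: Loose steel combination spanner, 158 x 24 x 8 mm, on the bench beyond the fixture. Origin at the centre of its underside.
- hex_key: Loose black hex key, 98 x 33 x 7 mm, on the bench beyond the nest. Origin at the centre of its underside.
- nut_m16: Loose steel hexagon nut, 27 x 24 x 13 mm, on the bench on the robot's side of the fixture. Origin at the centre of its underside.

How it is judged:
By the outcome, as a careful person would: the job done as asked, in the order asked, and still so for the second after the job is handed in, while the arm keeps its last pose, push and grip.
It also fails if it takes over 40 s, if anything falls off the work surface, if the arm or the gripper's body presses on something with over 40 N, if the wrist force passes 120 N, or if a joint passes its speed limit or range.

## Working session

There is one attempt and no reset: what is moved stays moved. The work goes in short steps, Python scripts to look and compute and a shell command to move; the robot and the scene stay as the last step left them, time stands still between calls to the robot, and variables do not carry over. Pictures are saved under pics/ and viewed, at most 10 in all, crops included, and the job is handed in when it is done.

```bash
mkdir -p pics
python3 - <<'E'
from rig import sense, imaging, r
import cv2,numpy as np
for n in("top","side"):
    cv2.imwrite(f"pics/{n}0.png",cv2.resize(imaging.snapshot(n)[:,:,::-1],(800,600),interpolation=cv2.INTER_CUBIC))
    m=imaging.camera_model(n);print(n,m, -m["R"].T@m["t"])
s=sense();print(s["tool_pos"],s["orientation"],s["width"],r.pinch_z)
E
```

```text
top {'intrinsics': array([[421.88408621,   0.        , 263.08487911],
       [  0.        , 421.88408621, 190.32417748],
       [  0.        ,   0.        ,   1.        ]]), 'R': array([[ 0.01647359, -0.99963142, -0.02157883],
       [-0.99563802, -0.01441792, -0.09217948],
       [ 0.09183438,  0.02300324, -0.99550856]]), 't': array([0.06135062, 0.58759677, 0.90083909])} [0.50129501 0.04907771 0.95228127]
side {'intrinsics': array([[381.28811371,   0.        , 251.69051935],
       [  0.        , 381.28811371, 192.47335707],
       [  0.        ,   0.        ,   1.        ]]), 'R': array([[ 0.87953717, -0.47581627,  0.00363928],
       [-0.29089879, -0.54374187, -0.78722466],
       [ 0.37655313,  0.69133469, -0.61665557]]), 't': array([-0.49985563,  0.29298203,  0.63699174])} [ 0.28500849 -0.51890733  0.6252663 ]
[ 0.14472121 -0.60756172  0.21395616] [ 9.93171719e-01  1.16660030e-01 -6.49275513e-05 -6.08604815e-04] 0.09212460414743727 -0.0187
```

View pics/top0.png

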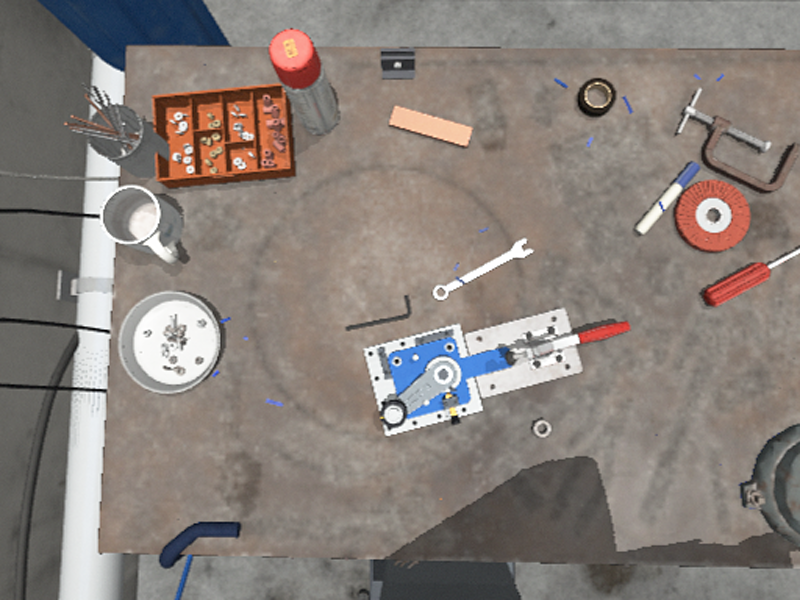

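View pics/side0.png

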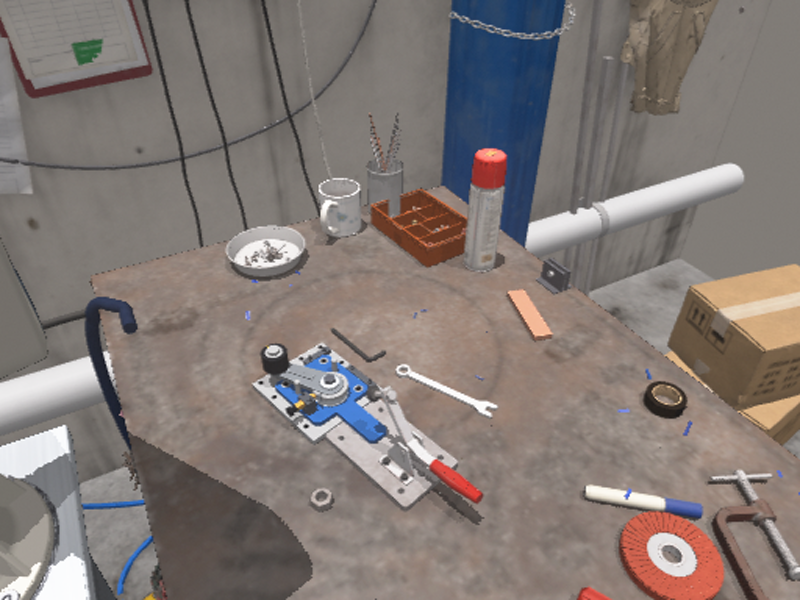

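The top view shows the fixture with the red handle at about (580-630, 325-340), the plate's right corners at (568,308) and (582,372), the pivot at (443,374) and the roller at (393,411). The side view shows the handle at (430-482, 460-500) and the roller at (273,358).

```bash
cat > h.py <<'E'
from rig import sense, imaging, r
import cv2,numpy as np
from scipy.spatial.transform import Rotation as Ro
M={n:imaging.camera_model(n) for n in("top","side")}
def ray(n,p):
    m=M[n];C=-m["R"].T@m["t"];d=m["R"].T@np.linalg.inv(m["intrinsics"])@np.r_[p,1];return C,d
def onz(n,p,z):
    C,d=ray(n,p);return C+d*(z-C[2])/d[2]
def proj(n,X):
    m=M[n];c=m["intrinsics"]@(m["R"]@np.asarray(X)+m["t"]);return c[:2]/c[2]
def tri(a,b):
    (C,d),(D,e)=ray("top",a),ray("side",b)
    s=np.linalg.lstsq(np.c_[d,-e],D-C,rcond=None)[0];p,q=C+s[0]*d,D+s[1]*e
    return (p+q)/2,np.linalg.norm(p-q)
def red(im,box):
    x0,y0,x1,y1=box;hsv=cv2.cvtColor(im,cv2.COLOR_RGB2HSV)
    m=(((hsv[...,0]<8)|(hsv[...,0]>172))&(hsv[...,1]>150)&(hsv[...,2]>70)).astype(np.uint8)
    k=np.zeros_like(m);k[y0:y1,x0:x1]=m[y0:y1,x0:x1];return k
def ends(k):
    P=np.argwhere(k)[:,::-1].astype(float);c=P.mean(0);u=np.linalg.svd(P-c,full_matrices=False)[2][0];t=(P-c)@u
    return c,c+u*t.min(),c+u*t.max()
E
python3 - <<'E'
from h import *
top,side=imaging.snapshot("top"),imaging.snapshot("side")
a=ends(red(top,(365,195,412,228)));b=ends(red(side,(265,280,315,330)))
print(a,b)
print("centroid",tri(a[0],b[0]))
for i in(1,2):
  for j in(1,2):print(i,j,tri(a[i],b[j]))
S=lambda x,y:np.array([x,y])/1.5625
cs=[onz("top",S(*p),.01) for p in[(568,308),(582,372),(365,348),(458,325),(482,410),(388,436)]]
print(np.round(cs,4))
print("piv",onz("top",S(443,374),.05),"roller",onz("top",S(393,409),.065))
for n,im,c in(("top",top,(300,185,340+40,265)),("top",top,(225,195,325,290))):
    x0,y0,x1,y1=c;cv2.imwrite(f"pics/c{x0}.png",cv2.resize(im[y0:y1,x0:x1,::-1],None,fx=7,fy=7,interpolation=cv2.INTER_CUBIC)[:600])
E
```

```text
(array([386.42268041, 212.05670103]), array([401.87486623, 207.56912378]), array([370.87565005, 216.57182275])) (array([291.21474359, 307.42628205]), array([276.1762177 , 296.09311661]), array([306.68799772, 319.08706252]))
centroid (array([ 0.54253695, -0.19425021,  0.04585835]), np.float64(0.0008764553875674795))
1 1 (array([ 0.52933049, -0.20104896,  0.10155644]), np.float64(0.042763194490009065))
1 2 (array([ 0.55274945, -0.22705722,  0.04644543]), np.float64(0.001235149786397296))
2 1 (array([ 0.5319943 , -0.16096141,  0.0458933 ]), np.float64(1.3340900109299503e-06))
2 2 (array([ 0.55599149, -0.18769165, -0.0103632 ]), np.float64(0.05141796988447334))
[[ 0.5763 -0.1533  0.01  ]
 [ 0.4858 -0.1725  0.01  ]
 [ 0.5147  0.1354  0.01  ]
 [ 0.5496  0.0032  0.01  ]
 [ 0.4302 -0.0318  0.01  ]
 [ 0.3916  0.1001  0.01  ]]
piv [0.48061056 0.02480906 0.05      ] roller [0.43350657 0.09119223 0.065     ]
```

View pics/c225.png

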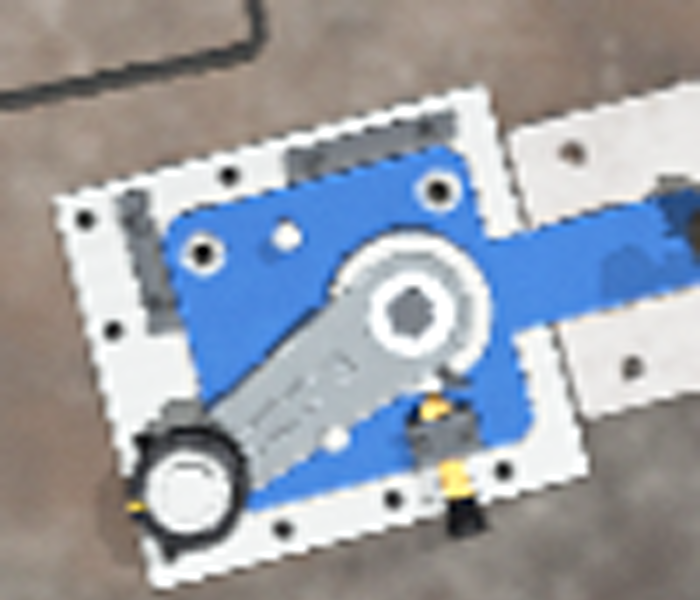

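The crop shows the tensioner seated with its roller at crop (187,487) and pivot at (410,310). The nest edges give a yaw of about 0.28, and the handle lies level at (0.5425, -0.194, 0.046).

```bash
cat >> h.py <<'E'
PHI=0.28; X=np.array([np.cos(PHI),np.sin(PHI),0]);Y=np.array([-np.sin(PHI),np.cos(PHI),0]);Z=np.array([0,0,1.])
HINGE=np.array([.5425,-.1943,.047])+.083*Y
RT=Ro.from_matrix(np.c_[np.cross(X,-Z),X,-Z])
def grip(a): return HINGE+.083*(np.cos(2.14+a)*Y+np.sin(2.14+a)*Z)
def to(tcp,R=RT):
    s=sense();q=Ro.from_quat(s["orientation"])
    print("t",round(s["time"],2),"turn deg",np.round((q.inv()*R).as_rotvec(degrees=True),2),"shift mm",np.round(q.inv().apply(np.asarray(tcp)-s["tool_pos"])*1e3,1))
E
python3 -c "
from h import *
g=grip(1.0);g[2]=.12;to(g);print(np.linalg.norm(HINGE),HINGE)"
```

```text
t 0.2 turn deg [-4.000e-02 -5.000e-02 -9.265e+01] shift mm [ 482.7 -309.9   94.4]
0.5341084554398767 [ 0.51956248 -0.1145324   0.047     ]
```

```bash
python3 -m handwheel '[[[0,0,-8],[40,-26,0],1],[[0,0,-16],[80,-52,0],1],[[0,0,-24],[120,-78,0],1],[[0,0,-32],[160,-104,0],1],[[0,0,-40],[200,-130,0],1]]' 60
python3 -c "
from h import *
g=grip(1.0);g[2]=.12;to(g)"
```

```text
time: 0.7
tool_pos: [0.3101, -0.4337, 0.2146]
orientation: [0.892, 0.452, 0.0, 0.0]
ft_force: [0.9, -0.9, -0.4]
width: 0.0922
grip_force: 0.0
t 0.7 turn deg [ 1.000e-02  0.000e+00 -5.234e+01] shift mm [330.5  45.5  94.6]
```

```bash
python3 -m handwheel '[[[0,0,-8],[45,6,10],1],[[0,0,-16],[90,12,20],1],[[0,0,-24],[135,18,30],1],[[0,0,-32],[180,25,40],1],[[0,0,-40],[225,31,60],1]]'
python3 -c "
from h import *
g=grip(1.0);g[2]=.12;to(g)"
```

```text
time: 1.2
tool_pos: [0.4703, -0.2721, 0.1553]
orientation: [0.684, 0.73, 0.0, 0.001]
ft_force: [0.1, -0.7, 0.9]
width: 0.0918
grip_force: 0.0
t 1.2 turn deg [  0.12   0.1  -12.32] shift mm [73.  77.  35.3]
```

```bash
python3 -m handwheel '[[[0,0,-4],[24,26,12],1],[[0,0,-8],[48,52,24],1],[[0,0,-12.3],[73,77,35],1],[[0,0,-12.3],[73,77,35],1]]'
python3 - <<'E'
from h import *
g=grip(1.0);g[2]=.027;to(g)
for n in("top","side"):
    im=imaging.snapshot(n);u,v=proj(n,grip(1)).astype(int);x0,y0=max(u-60,0),max(v-60,0)
    cv2.imwrite(f"pics/g_{n}.png",cv2.resize(im[y0:y0+110,x0:x0+130,::-1],None,fx=5,fy=5,interpolation=cv2.INTER_CUBIC))
E
```

```text
time: 1.6
tool_pos: [0.5423, -0.1927, 0.1181]
orientation: [0.602, 0.799, 0.0, -0.001]
ft_force: [0.8, 0.6, -0.0]
width: 0.092
grip_force: 0.0
t 1.6 turn deg [-0.04 -0.08 -0.06] shift mm [-1.7 -0.2 91.1]
```

View pics/g_side.png

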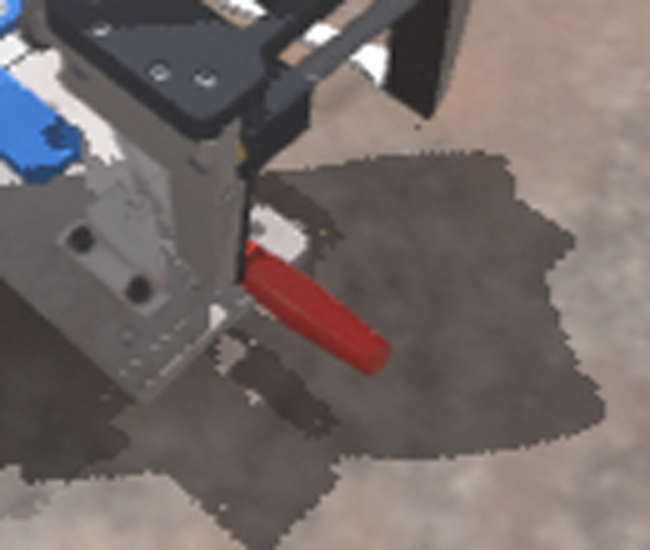

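The open fingers straddle the handle's line, near finger at crop (210,200) and far finger at (415,60), with the handle at (250-385, 250-360). I'm going down to grip.

```bash
python3 -m handwheel '[[[0,0,0],[-1,0,40],1],[[0,0,0],[-2,0,75],1],[[0,0,0],[-2,0,91],1],[[0,0,0],[-2,0,91],0.5],[[0,0,0],[-2,0,91],0]]' 60
python3 -m handwheel '[[[0,0,0],[0,0,0],0],[[0,0,0],[0,0,0],0],[[0,0,0],[0,0,0],0],[[0,0,0],[0,0,0],0]]' 60
python3 - <<'E'
from h import *
s=sense();p=s["tool_pos"];print(s["width"],s["grip_force"],(p-HINGE)@X,(p-HINGE)@Y,p[2])
for a in(1,.85,.7,.55,.4,.3,.2,.09):
    d=grip(a)-grip(1);print(a,np.round([d@Y*1e3,d[2]*1e3],1))
print(Ro.from_quat(s["orientation"]).inv().apply([Y,X,Z]).round(3))
E
```

```text
time: 2.2
tool_pos: [0.5411, -0.1985, 0.0293]
orientation: [0.605, 0.797, -0.0, 0.0]
ft_force: [-1.1, -1.1, 0.6]
width: 0.0777
grip_force: 0.0
time: 2.6
tool_pos: [0.5417, -0.1977, 0.0292]
orientation: [0.604, 0.797, 0.0, 0.0]
ft_force: [-0.5, 0.2, -0.3]
width: 0.0461
grip_force: 0.0
0.046104735714286194 0.0 -0.0016878627829742482 -0.08600102231127511 0.029192889640660274
1 [0. 0.]
0.85 [ 1.  12.4]
0.7 [ 3.7 24.5]
0.55 [ 8.3 36.1]
0.4 [14.6 46.8]
0.3 [19.6 53.4]
0.2 [25.3 59.5]
0.09 [32.2 65.5]
[[ 1.    -0.006 -0.001]
 [ 0.006  1.     0.001]
 [-0.001  0.001 -1.   ]]
```

```bash
python3 -m handwheel '[[[0,0,0],[2,0,2],0],[[0,0,0],[2,0,2],0],[[0,0,0],[2,0,2],0],[[0,0,0],[2,0,2],0],[[0,0,0],[2,0,2],0]]' 60
python3 -c "
from h import *
s=sense();p=s['tool_pos'];print((p-HINGE)@X,(p-HINGE)@Y,p[2],s['torque'])"
```

```text
time: 3.1
tool_pos: [0.542, -0.1952, 0.0267]
orientation: [0.604, 0.797, 0.001, 0.001]
ft_force: [4.8, 4.1, -2.0]
width: 0.0169
grip_force: 60.0
-0.0007635803674300438 -0.083740812145905 0.026671823066560227 [ 0.55230325 -0.7847872   0.09557249]
```

Gripped. Next I'll lift along the arc.

```bash
python3 -m handwheel '[[[0,0,0],[0,0,-6],0],[[0,0,0],[1,0,-12],0],[[0,0,0],[2,0,-18],0],[[0,0,0],[4,0,-24],0],[[0,0,0],[4,0,-24],0]]'
python3 -c "
from h import *
s=sense();p=s['tool_pos'];print((p-HINGE)@X,(p-HINGE)@Y,p[2])"
```

```text
time: 3.6
tool_pos: [0.5407, -0.1912, 0.0489]
orientation: [0.604, 0.797, 0.001, 0.001]
ft_force: [10.6, 2.2, -22.1]
width: 0.0168
grip_force: 60.0
-0.000841506021701974 -0.07952065029941474 0.048919768711866776
```

```bash
python3 -m handwheel '[[[0,0,0],[2,0,-7],0],[[0,0,0],[5,0,-14],0],[[0,0,0],[9,0,-21],0],[[0,0,0],[13,0,-27],0],[[0,0,0],[18,0,-33],0]]'
python3 -c "
from h import *
s=sense();p=s['tool_pos'];print((p-HINGE)@X,(p-HINGE)@Y,p[2])"
```

```text
time: 4.1
tool_pos: [0.5351, -0.1715, 0.0815]
orientation: [0.605, 0.797, 0.002, -0.001]
ft_force: [11.3, 17.6, -24.7]
width: 0.0168
grip_force: 60.0
-0.000866903746391845 -0.0590614787130006 0.08152073634448405
```

```bash
python3 -m handwheel '[[[0,0,0],[4,0,-1],0],[[0,0,0],[8,0,-3],0],[[0,0,0],[12,0,-5],0],[[0,0,0],[16,0,-7],0],[[0,0,0],[16,0,-7],0]]' 30
python3 - <<'E'
from h import *
s=sense();p=s['tool_pos'];print((p-HINGE)@X,(p-HINGE)@Y,p[2])
for n in("side",):
    im=imaging.snapshot(n);u,v=proj(n,HINGE).astype(int);x0,y0=max(u-80,0),max(v-70,0)
    cv2.imwrite(f"pics/s_{n}.png",cv2.resize(im[y0:y0+115,x0:x0+150,::-1],None,fx=5,fy=5,interpolation=cv2.INTER_CUBIC))
E
```

```text
time: 4.6
tool_pos: [0.5329, -0.1629, 0.0893]
orientation: [0.603, 0.798, -0.001, 0.004]
ft_force: [12.6, -23.4, -30.5]
width: 0.0178
grip_force: 30.0
-0.0005214255987976374 -0.05022161070458576 0.0892607931319167
```

View pics/s_side.png

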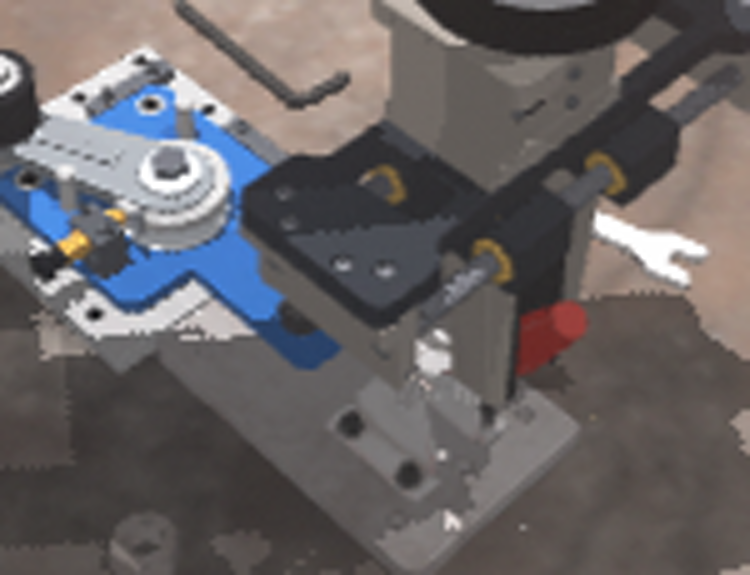

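The foot at (300,315) has landed on the tongue and the handle is up. I'll release and rise.

```bash
python3 -m handwheel '[[[0,0,0],[-3,0,0],0.6],[[0,0,0],[-3,0,0],0.6],[[0,0,0],[-3,0,0],0.6],[[0,0,0],[-3,0,0],0.6],[[0,0,0],[-3,0,0],0.6]]'
python3 -m handwheel '[[[0,0,0],[0,0,-40],0.6],[[0,0,0],[0,0,-80],0.6],[[0,0,0],[20,0,-90],0.6],[[0,0,0],[60,0,-90],0.6],[[0,0,0],[100,0,-90],0.6]]'
python3 -m handwheel '[[[0,0,0],[50,-20,0],0.6],[[0,0,0],[100,-40,0],0.6],[[0,0,0],[130,-60,0],0.6],[[0,0,0],[130,-60,0],0.6]]'
python3 - <<'E'
from h import *
top,side=imaging.snapshot("top"),imaging.snapshot("side")
u,v=proj("side",HINGE).astype(int);x0,y0=u-100,v-75
cv2.imwrite("pics/shut_side.png",cv2.resize(side[y0:y0+120,x0:x0+160,::-1],None,fx=5,fy=5,interpolation=cv2.INTER_CUBIC))
E
```

```text
time: 5.15
tool_pos: [0.5313, -0.1617, 0.0908]
orientation: [0.604, 0.797, 0.0, 0.0]
ft_force: [-0.4, -0.3, 0.1]
width: 0.0542
grip_force: 0.0
time: 5.65
tool_pos: [0.5042, -0.0649, 0.1814]
orientation: [0.604, 0.797, 0.0, 0.001]
ft_force: [0.9, 0.3, -0.1]
width: 0.055
grip_force: 0.0
time: 6.05
tool_pos: [0.4072, 0.0457, 0.1803]
orientation: [0.603, 0.798, -0.001, -0.001]
ft_force: [-0.3, -0.8, 0.6]
width: 0.0548
grip_force: 0.0
```

View pics/shut_side.png

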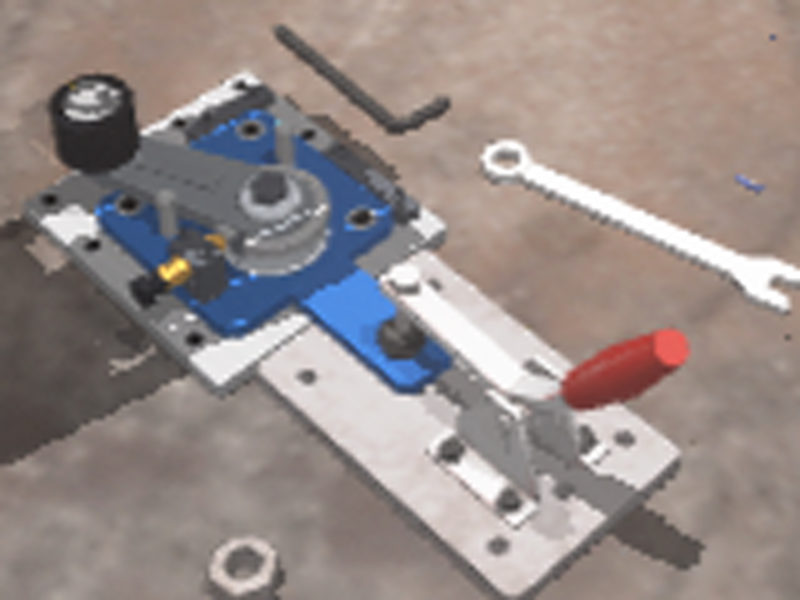

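The clamp is shut with the foot on the tongue at (400,338), the tensioner is seated, and the roller top is at (92,95). Next I'll locate the roller and pivot across both views.

Run:
```python
from h import *
u,v=proj("side",HINGE).astype(int);o=np.array([u-100,v-75])
T=lambda x,y:np.array([x,y])/7+[225,195]
S=lambda x,y:np.array([x,y])/5+o
r_=tri(T(187,487),S(92,97));p=tri(T(410,310),S(268,183));print(r_,p)
d=r_[0]-p[0];print(np.linalg.norm(d[:2]),np.arctan2(-d[0],d[1])-PHI)
c=.5*(onz("top",T(187,487),.066)+onz("side",S(92,97),.066));print(c)
P=p[0]
for j in(0,.3,.56,.68,.7):
    l=.40-j;q=P+.085*(np.cos(l)*Y-np.sin(l)*X);print(j,q.round(4))
c[2]=.10;to(c)
```

```text
(array([0.4287292 , 0.09037085, 0.06387135]), np.float64(0.002285533994632216)) (array([0.4814327 , 0.02428515, 0.04530393]), np.float64(0.0016461332451890266))
0.08452797783792723 0.39321615238862306
[0.42852486 0.08911161 0.066     ]
0 [0.428  0.0904 0.0453]
0.3 [0.4499 0.1032 0.0453]
0.56 [0.4713 0.1087 0.0453]
0.68 [0.4814 0.1093 0.0453]
0.7 [0.4831 0.1093 0.0453]
t 6.15 turn deg [ 0.08  0.02 -0.21] shift mm [38.9 28.7 81.1]
```

```bash
python3 -m handwheel '[[[0,0,0],[39,28,0],0.75],[[0,0,0],[39,28,40],0.75],[[0,0,0],[39,28,81],0.75],[[0,0,0],[39,28,81],0.75],[[0,0,0],[39,28,81],0.75]]' 20
python3 - <<'E'
from h import *
to([.428,.0902,.045])
im=imaging.snapshot("side");u,v=proj("side",[.428,.09,.05]).astype(int);x0,y0=u-60,v-60
cv2.imwrite("pics/rol.png",cv2.resize(im[y0:y0+110,x0:x0+130,::-1],None,fx=5,fy=5,interpolation=cv2.INTER_CUBIC))
E
```

```text
time: 6.65
tool_pos: [0.4282, 0.0877, 0.0997]
orientation: [0.604, 0.797, -0.001, -0.001]
ft_force: [0.5, -0.5, 1.2]
width: 0.0692
grip_force: 0.0
t 6.65 turn deg [-0.1  -0.   -0.41] shift mm [ 2.4  0.6 54.7]
```

View pics/rol.png

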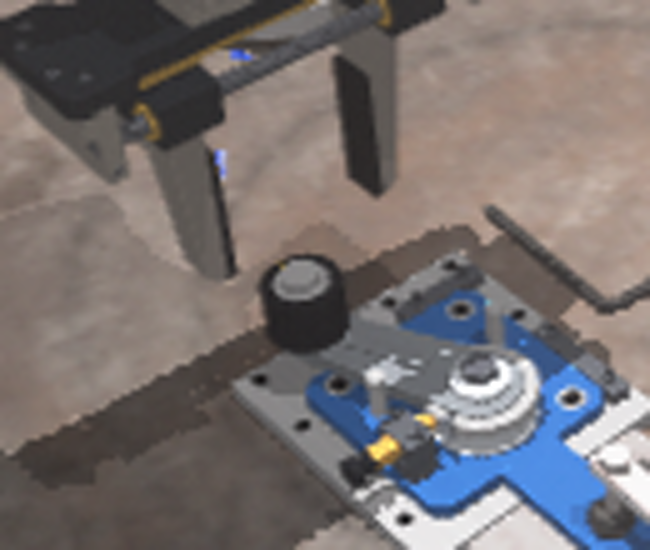

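The fingers are above the roller, tips at (220,270) and (375,190), and the roller sits between them below, as planned. Going down and closing.

```bash
python3 -m handwheel '[[[0,0,0],[2,0,28],0.75],[[0,0,0],[2,0,54],0.75],[[0,0,0],[2,0,54],0.75],[[0,0,0],[2,0,54],0.4],[[0,0,0],[2,0,54],0]]' 20
python3 -m handwheel '[[[0,0,0],[0,0,0],0],[[0,0,0],[0,0,0],0],[[0,0,0],[0,0,0],0],[[0,0,0],[0,0,0],0],[[0,0,0],[0,0,0],0]]' 20
python3 - <<'E'
from h import *
P=np.array([.4814,.0243]);s=sense();p=s["tool_pos"][:2]-P
l=np.arctan2(-p[0],p[1])-PHI;print(np.linalg.norm(p),.40-l)
f=lambda j:np.array([-np.sin(PHI+.4-j),np.cos(PHI+.4-j),0])*.085
q=Ro.from_quat(s["orientation"]).inv()
for j in(.1,.2,.3,.4,.5,.56,.6,.65,.7,.75):print(j,(q.apply(f(j)-f(0))*1e3).round(1))
E
```

```text
time: 7.2
tool_pos: [0.4288, 0.0904, 0.0474]
orientation: [0.604, 0.797, 0.001, 0.001]
ft_force: [-0.4, -0.2, 0.5]
width: 0.055
grip_force: 0.0
time: 7.7
tool_pos: [0.4274, 0.0903, 0.0462]
orientation: [0.604, 0.797, 0.0, 0.0]
ft_force: [-2.3, 0.0, 8.4]
width: 0.0352
grip_force: 20.0
0.08528331140141399 -0.005171976312236093
0.1 [3. 8. 0.]
0.2 [ 5.1 16.2  0. ]
0.3 [ 6.4 24.6  0. ]
0.4 [ 6.9 33.1  0. ]
0.5 [ 6.5 41.5  0. ]
0.56 [ 5.9 46.6  0. ]
0.6 [ 5.3 50.   0. ]
0.65 [ 4.4 54.1  0. ]
0.7 [ 3.3 58.2  0. ]
0.75 [ 1.9 62.2  0. ]
```

```bash
python3 -m handwheel '[[[0,0,0],[3,8,-1],0],[[0,0,0],[5,16,-1],0],[[0,0,0],[6.4,25,-1],0],[[0,0,0],[7,33,-1],0],[[0,0,0],[7,33,-1],0]]' 25
cat >> h.py <<'E'
def arm():
    P=np.array([.4814,.0243]);s=sense();p=s["tool_pos"][:2]-P
    print(s["time"],np.linalg.norm(p),"j",.40-(np.arctan2(-p[0],p[1])-PHI),s["ft_force"].round(1))
E
python3 -c "from h import *;arm()"
```

```text
time: 8.2
tool_pos: [0.4538, 0.105, 0.0462]
orientation: [0.604, 0.797, -0.003, -0.002]
ft_force: [-10.5, -4.3, 10.1]
width: 0.0349
grip_force: 25.0
8.2 0.0853111603624488 j 0.3504047033068703 [-10.5  -4.3  10.1]
```

```bash
python3 -m handwheel '[[[0,0,0],[0,6,0],0],[[0,0,0],[-0.5,12,0],0],[[0,0,0],[-1.5,18,0],0],[[0,0,0],[-3,24,0],0],[[0,0,0],[-5,29,0],0]]'
python3 -m handwheel '[[[0,0,0],[0,0,0],0],[[0,0,0],[0,0,0],0]]'
python3 -c "from h import *;arm()
for n in('top',):
    im=imaging.snapshot(n);u,v=proj(n,[.48,.03,.05]).astype(int);x0,y0=u-60,v-55
    cv2.imwrite('pics/fin.png',cv2.resize(im[y0:y0+110,x0:x0+130,::-1],None,fx=5,fy=5,interpolation=cv2.INTER_CUBIC))
    im=imaging.snapshot('side');u,v=proj('side',[.48,.03,.05]).astype(int);x0,y0=u-60,v-70
    cv2.imwrite('pics/fin2.png',cv2.resize(im[y0:y0+120,x0:x0+150,::-1],None,fx=5,fy=5,interpolation=cv2.INTER_CUBIC))"
```

```text
time: 8.7
tool_pos: [0.4822, 0.1091, 0.0462]
orientation: [0.604, 0.797, -0.003, -0.003]
ft_force: [-15.2, 6.4, 12.0]
width: 0.0354
grip_force: 25.0
time: 8.9
tool_pos: [0.4822, 0.1091, 0.0462]
orientation: [0.604, 0.797, -0.002, -0.003]
ft_force: [-13.7, 4.8, 11.6]
width: 0.0349
grip_force: 25.0
8.9 0.08484693221000612 j 0.6890649025771879 [-13.7   4.8  11.6]
```

View pics/fin2.png

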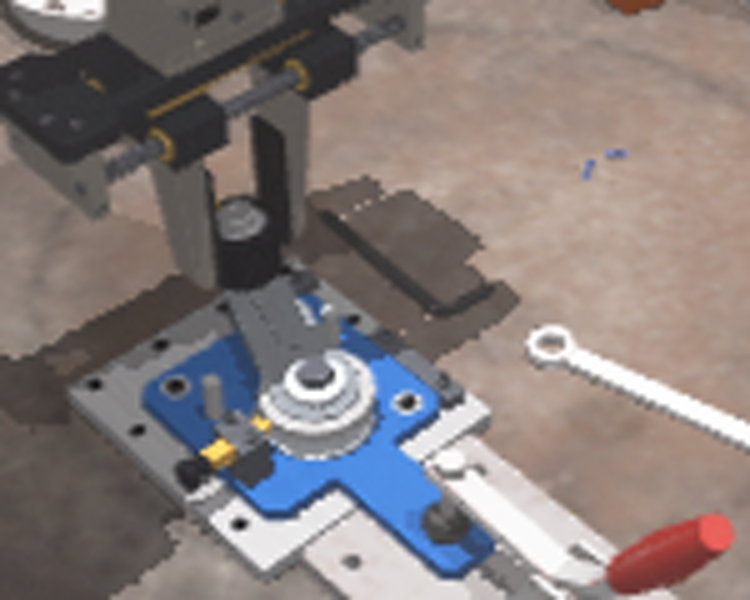

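The roller is held between the pads at (245,240), with the arm swung to about 0.69 rad. The pawl is in, the clamp is shut, and the tensioner is seated. Handing in while holding.

```bash
python3 -c "from rig import r;print(r.hand_in())"
```

```text
the job is handed in; nothing more can be done
None
```

I handed the job in at about 9 s: the clamp is shut on the tongue, and the gripper still holds the idler arm at about 0.69 rad. That is past the 0.54 click and the 0.64 clear point; I judged the pawl to be in from that angle and the side picture. The tensioner looks seated in its nest, and I touched none of the loose parts.

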